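# Swap the circuit module on the practice board

### The job

Swap the module on the practice board: first lift the red module off its two pins and lay it flat in the white tray, setting it down before you let go of it. Then take the green module and hang it by its two holes on both pins of the board, pushed down fully home before you let go. Leave the bottle, the pencil cup, the meter and the speaker standing where they are.

Things in the scene. Friction and masses are not known exactly. Their poses are not given: they have to be found in the camera images.
- board_seat (a point): Practice board: fixed, clear bluish, 150 x 190 mm, 10 mm thick, flat on the desk, with two upright brass pins. The point is on its upper face, 10 mm above the desk, midway between the pins. y runs along the pin pair (the 190 mm side), z is up. The board's middle lies 20 mm from it along +x.
- holder_top (a point): Blue battery holder with yellow cells, fixed on the board beside the pins: 34 x 124 mm along the pin pair, side facing the pins 58 mm from the pin line. The point is the middle of its top, 28 mm above the board's face (cells included), 75 mm from board_seat along +x.
- pin_a (a point): Tip of the pin 50 mm from board_seat along its +y. The pins are 10 mm thick and stand 25 mm above the board's face; the top 6 mm tapers to 5 mm. A module goes down on them flat, either way round, until its underside rests on the board. The red module sits on them at the start.
- pin_b (a point): Tip of the other pin, 50 mm from board_seat along its -y, 100 mm from pin_a.
- tray_floor (a point): White open tray, fixed: 130 x 210 mm outside (210 along its y), walls 4 mm thick and 14 mm high above the desk. This point is the middle of its inner floor, 4 mm above the desk; z is up.
- red_module_grip (a point): Red module, to be taken off the pins: middle of its 26 (x) x 58 (y) x 40 mm high grip block, 34 mm above the plate's underside, 26 mm above the plate's top face, 14 mm below the block's top. Grasp the block across its 26 mm (x). z is up when it lies flat.
- green_module_grip (a point): Green module, lying flat on the desk at the start, to be hung on the pins: middle of its 26 (x) x 58 (y) x 40 mm high grip block, 34 mm above the plate's underside, 26 mm above the plate's top face, 14 mm below the block's top. Grasp the block across its 26 mm (x). z is up when it lies flat.
- red_module: Red module, on the pins at the start: 150 (y) x 56 (x) x 8 mm plate with two through holes 13 mm wide, 50 mm either side of its centre on its y axis, and a grip block of the same colour in the middle of its top; 48 mm high in all, 0.11 to 0.22 kg, the same turned half round. Origin: middle of the underside.
- green_module: Green module, flat on the desk at the start: 150 (y) x 56 (x) x 8 mm plate with two through holes 13 mm wide, 50 mm either side of its centre on its y axis, and a grip block of the same colour in the middle of its top; 48 mm high in all, 0.11 to 0.22 kg, the same turned half round. Origin: middle of the underside.
- bottle_mid (a point): Clear water bottle with a blue cap, upright and loose, 62 mm across, 170 mm high, to be left alone; the point is half-way up, 85 mm above the desk.
- cup_mid (a point): Blue cup with pencils, upright and loose, 70 mm across, 151 mm high with its pencils, to be left alone; the point is on its axis, 50 mm above the desk.
- meter_mid (a point): Yellow hand meter lying on the desk, loose, 110 (x) x 60 x 28 mm, with a knob to 33 mm; to be left alone; the point is its middle, 14 mm above the desk.
- speaker_mid (a point): Orange round speaker lying on the desk, loose, 76 mm across, 22 mm high, to be left alone; the point is its middle, 11 mm above the desk.
Mind the look-alikes: they are no part of the job. Of the things that look like the red_module, the largest one is meant.

How it is judged:
On the way, in this order (a step that is already met when the one before it is completed fails the run):
1. the red module is lifted clear of the pins (z of red_module_grip in the frame of board_seat above 0.065 m), for 0.1 s.
2. the red module is down in the tray (within 12 mm of its floor) and still held (x of red_module_grip in the frame of tray_floor between -0.04 and 0.04 m and y of red_module_grip in the frame of tray_floor between -0.04 and 0.04 m and z of red_module_grip in the frame of tray_floor between 0.025 and 0.046 m and angle between red_module_grip's own z axis and vertical below 0.12 rad and contact force between the fingers and red_module above 0.5 N), for 0.1 s.
3. the green module is down over both pins (within 6 mm of the board) and still held (x of green_module_grip in the frame of board_seat between -0.004 and 0.004 m and y of green_module_grip in the frame of board_seat between -0.004 and 0.004 m and z of green_module_grip in the frame of board_seat between 0.028 and 0.04 m and angle between green_module_grip's own z axis and vertical below 0.08 rad and angle between the y axis of green_module_grip and the y axis of board_seat, either way round below 0.08 rad and contact force between the fingers and green_module above 0.5 N), for 0.1 s.
At the end, for the whole second after the job is handed in: Green module on both pins: underside within 3 mm of the board, tilt under 0.08 rad, centred within 4 mm. Red module flat in the tray: within 6 mm of its floor, tilt under 0.12 rad, centre within 40 mm of the middle in x and y. Both released and at rest (x of red_module_grip in the frame of tray_floor between -0.04 and 0.04 m and y of red_module_grip in the frame of tray_floor between -0.04 and 0.04 m and z of red_module_grip in the frame of tray_floor between 0.025 and 0.04 m and angle between red_module_grip's own z axis and vertical below 0.12 rad and x of green_module_grip in the frame of board_seat between -0.004 and 0.004 m and y of green_module_grip in the frame of board_seat between -0.004 and 0.004 m and z of green_module_grip in the frame of board_seat between 0.028 and 0.037 m and angle between green_module_grip's own z axis and vertical below 0.08 rad and angle between the y axis of green_module_grip and the y axis of board_seat, either way round below 0.08 rad and linear speed of each of red_module, green_module below 0.02 m/s and angular speed of each of red_module, green_module below 0.15 rad/s and contact force between the fingers and red_module below 0.1 N and contact force between the fingers and green_module below 0.1 N); the robot touches nothing.
It fails at once if the bottle is shifted by more than 30 mm or tipped by more than 0.35 rad (distance of bottle_mid from where it was at the start of the episode above 0.03 m or angle between bottle_mid's own z axis and vertical above 0.35 rad).
It fails at once if the pencil cup is shifted by more than 30 mm or tipped by more than 0.35 rad (distance of cup_mid from where it was at the start of the episode above 0.03 m or angle between cup_mid's own z axis and vertical above 0.35 rad).
It fails at once if the meter is shifted by more than 30 mm or tipped by more than 0.35 rad (distance of meter_mid from where it was at the start of the episode above 0.03 m or angle between meter_mid's own z axis and vertical above 0.35 rad).
It fails at once if the speaker is shifted by more than 30 mm or tipped by more than 0.35 rad (distance of speaker_mid from where it was at the start of the episode above 0.03 m or angle between speaker_mid's own z axis and vertical above 0.35 rad).
It also fails if it takes over 72 s, if anything falls off the work surface, if the arm or the gripper's body presses on something with over 40 N, if the wrist force passes 120 N, or if a joint passes its speed limit or range.

### The arm

A 6-joint arm with a two-finger parallel gripper is mounted at the origin on the work surface. World frame = base frame: x ahead of the robot, y to its left, z up, the work surface at z = 0. Lengths are in m, angles in rad, forces in N, time in s.
With the tool pointing down it reaches from about 0.275 to 0.825 m from the base axis. Payload 5.2 kg.
Tool frame: the origin (TCP) lies midway between the tips of the shut fingers; the grasp point (between the pads) lies env.grip_depth behind it (env.grip_depth is the distance from the TCP to the grasp point, in m); z points along the fingers, y is the direction in which the jaws open and shut (so a half turn about z gives the same grasp; the last joint's range is limited). The gripper opens to 93 mm and grips with 3 to 60 N. Pads are 15 mm wide; open, the fingers measure 128 mm over their backs; the gripper's body (75 mm by 188 mm) begins 65 mm behind the grasp point.
Start: joints at [0.918, 0.259, 1.535, -0, 1.348, -0.203], TCP at [0.239, 0.495, 0.219] pointing down, gripper open.
Joint ranges: [-3.14, 3.14], [-0.91, 2.08], [0.19, 2.58], [-1.22, 4.36], [0.22, 2.71], [-3.12, 3.12]. Speed limits (rad/s): [2.57, 2.57, 3.14, 3.14, 3.14, 3.14].

### API

Orientations are given as a rotation vector (axis times angle).
In Python, from station import env gives the robot as it stands. The module is installed in compiled form; this text tells all that it offers.
- The arm moves only by the tool jog_arm, never from a script. Its argument "moves" is a list of rows, each a list of 5 numbers: the shift along the tool's x, y, z in cm, then the turn about the tool's z in degrees, then the closure, from -1 (fully open) to 1 (shut). A call has 1 to 20 rows; each row shifts and turns the commanded pose from where the row before left it, along the tool's axes as they then stand; what a row does not reach is not made up. A row lasts 1/12 s, in which the tool goes at most 41.7 mm and 7.16 degrees, less where a joint would pass 70% of its speed; a pose out of reach is approached as far as the arm can. A call is refused whole if a number of a shift passes 4.17 or a number of a turn 7.16, either way. A call with a gripper value outside its range is refused whole. The fingers move at their own pace and stop on an object; the grip force is fixed at half the most. Time passes only in rows, so rows that do not move let the fingers close. It gives the time, the measured TCP pose, the force and the opening at its end, in the units of the state.
- env.get_obs(): the state, without advancing time (a new reading comes with each control period).
- env.capture(name): name is "scene" or "top"; returns a dict with "img" (480x640x3 uint8, red, green, blue), "range_z" (480x640 float32, m along the optical axis (not along the pixel's ray), 0 where there is no reading), "fx", "fy", "cx", "cy" (pixels), "position" and "attitude" of the camera in the world. Camera axes: x right, y down, z forward; pixel columns grow to the right and rows downward; lengths in m; the calibration is good to about 2 mm. A picture is of the moment at which its call begins.
- env.close_job(): hands the job in, once; it reports no verdict.
The state is a dict: "clock": time; "joints": joint angles; "qd": joint speeds; "tau": joint torques, N m; "tcp_pos": TCP position; "orientation": TCP orientation; "contact_force": force on the tool from outside, world axes, zero at the start; "moment": the same for the moment, N m; "width": opening from 0.0 (shut) to 1.0 (fully open).
Only numpy, scipy, OpenCV 4.12 (cv2) and the standard library are available. Lean on these libraries where they do the work, as an engineer would, in place of code of your own. Each camera call takes 0.05 s, during which the arm holds its last target.

## Working session

There is one attempt and no reset: what is moved stays moved. The work goes in short steps, Python scripts to look and compute and a tool call to move; the robot and the scene stay as the last step left them, time stands still between calls to the robot, and variables do not carry over. Pictures are saved under pics/ and viewed, and the job is handed in when it is done.

Besides the shell and the picture viewer there is one more tool, called after "Emit:" by a JSON object that holds its "method" and its "body", one argument or row to a line. jog_arm: Moves the arm, as the interface text tells. Its arguments: {"type":"object","properties":{"moves":{"type":"array","items":{"type":"array","items":{"type":"number"}}}},"required":["moves"]}

```bash
mkdir -p pics; cat > h.py <<'E'
import numpy as np,cv2
from scipy.spatial.transform import Rotation as R
from station import env
def cap(n,fn=None):
    c=env.capture(n)
    if fn: cv2.imwrite('pics/'+fn,c['img'][:,:,::-1])
    return c
def rot(c):
    a=np.array(c['attitude'],float)
    if a.shape==(3,3): return a
    return R.from_rotvec(a).as_matrix() if a.size==3 else R.from_quat(a).as_matrix()
def world(c):
    z=c['range_z'];v,u=np.mgrid[0:480,0:640]
    p=np.stack([(u-c['cx'])/c['fx']*z,(v-c['cy'])/c['fy']*z,z],-1)
    return p@rot(c).T+np.array(c['position'])
def ray(c,u,v,h):
    d=rot(c)@np.array([(u-c['cx'])/c['fx'],(v-c['cy'])/c['fy'],1]);p=np.array(c['position'])
    return p+d*(h-p[2])/d[2]
E
python3 - <<'E'
from h import *
for n in('scene','top'):
    c=cap(n,n+'0.png');print(n,c['fx'],c['cx'],c['cy'],c['position'],c['attitude'],(c['range_z']>0).mean())
print(env.get_obs(),env.grip_depth)
E
```

```text
scene 587.3108957475599 319.3623357985224 247.70016534273236 [1.47285385 0.10119996 0.72923997] [-1.54160199 -1.74232096  0.95527749] 0.9960286458333333
top 463.47642558897144 319.8698343800097 235.22350787570332 [ 0.36322584 -0.01349261  0.98632484] [-2.16255105  2.15208744 -0.13536017] 0.9961848958333334
{'clock': 0.1, 'joints': array([ 9.18217835e-01,  2.59305429e-01,  1.53594878e+00,  1.17426941e-05,
        1.34800864e+00, -2.02794593e-01]), 'qd': array([-0.00065379, -0.00078899, -0.00259755,  0.00089665,  0.00123706,
        0.0005349 ]), 'tau': array([ 3.53893032e-03, -4.38206112e+01, -2.84642905e+01,  7.21506402e-02,
        3.61433846e-02, -8.30369322e-05]), 'tcp_pos': array([0.23879666, 0.49491886, 0.21789182]), 'orientation': array([-7.00425388e-01, -3.06179448e+00,  2.37923510e-03]), 'contact_force': array([ 0.43511213, -0.30594429,  0.66539039]), 'moment': array([0.00070007, 0.01940005, 0.0277939 ]), 'width': 0.9983224506616586} 0.0188
```

View pics/scene0.png

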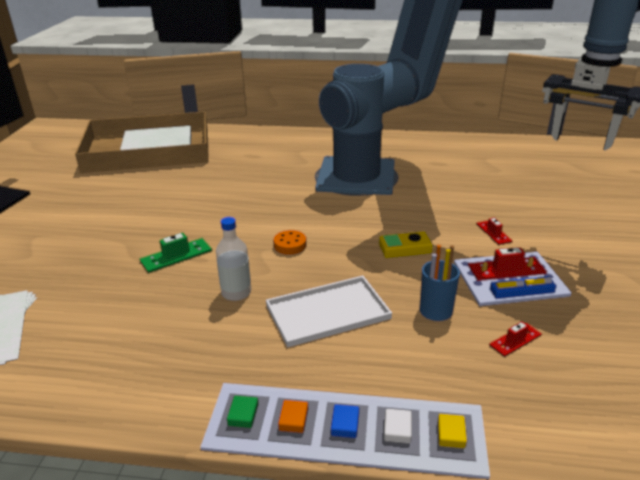

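View pics/top0.png

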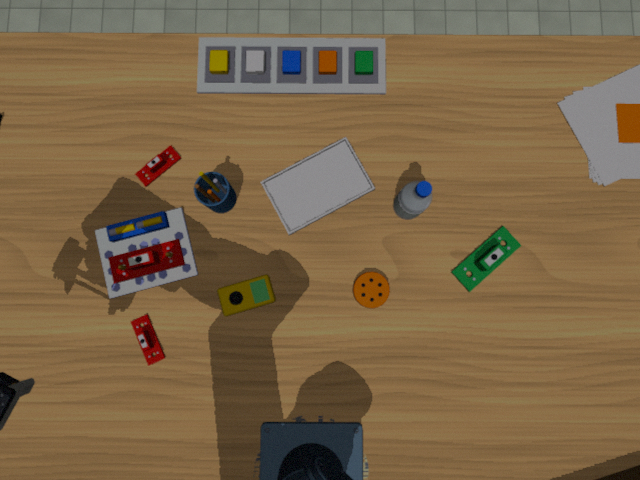

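Both views show the same layout. In the top view (up is +x, left is +y), these could be taken for the red module:
- (148,260): on the board, on the pins, the largest. This is the one I choose.
- (158,165): small decoy.
- (148,340): small decoy.

There is only one green module, at (486,258). The green button at (364,62) is not it. Next: close crops and measurements.

```bash
python3 - <<'E'
from h import *
c=cap('top');im=c['img'];W=world(c)
s=cap('scene');WS=world(s)
a=cv2.resize(im[190:315,80:210],None,fx=3,fy=3,interpolation=cv2.INTER_CUBIC);b=cv2.resize(im[215:300,440:530],None,fx=4,fy=4,interpolation=cv2.INTER_CUBIC)
o=np.zeros((380,760,3),np.uint8);o[:375,:390]=a;o[:340,395:755]=b
cv2.imwrite('pics/crop0.png',o[:,:,::-1])
def stat(nm,C,Wd,mask):
    n,l,st,ce=cv2.connectedComponentsWithStats(mask.astype(np.uint8))
    for i in range(1,n):
        if st[i,4]<60: continue
        m=l==i;P=Wd[m];
        print(nm,st[i].tolist(),'n',m.sum(),'z pct',np.percentile(P[:,2],[5,50,95]).round(4))
        for lo,hi in((-.02,.03),(.03,.1)):
            Q=P[(P[:,2]>lo)&(P[:,2]<hi)]
            if len(Q)<15: continue
            r=cv2.minAreaRect((Q[:,:2]*1000).astype(np.float32));print('   z',lo,'med',Q[:,2].mean().round(4),'rect mm',np.round(r[0],1),np.round(r[1],1),round(r[2],1))
for nm,C,Wd in(('top',c,W),('scene',s,WS)):
    h=cv2.cvtColor(C['img'],cv2.COLOR_RGB2HSV);H,S,V=h[...,0],h[...,1],h[...,2]
    stat(nm+' red',C,Wd,((H<6)|(H>174))&(S>170)&(V>60))
    stat(nm+' green',C,Wd,(H>45)&(H<80)&(S>150)&(V>50))
    stat(nm+' orange',C,Wd,(H>6)&(H<16)&(S>200)&(V>150))
    stat(nm+' white',C,Wd,(S<60)&(V>110)&(Wd[...,2]<.03)&(Wd[...,2]>-.01)&(Wd[...,0]<.75))
    stat(nm+' blue',C,Wd,(H>100)&(H<125)&(S>150)&(V>40))
    stat(nm+' yellow',C,Wd,(H>22)&(H<32)&(S>180)&(V>80))
E
```

```text
top red [136, 146, 45, 40, 567] n 567 z pct [0.0021 0.0055 0.0312]
   z -0.02 med 0.006 rect mm [637.4 338.9] [38.  97.8] 40.9
   z 0.03 med 0.0318 rect mm [636.3 339.1] [15.8 38.3] 43.6
top red [109, 239, 75, 44, 1387] n 1387 z pct [0.015  0.0181 0.0579]
   z -0.02 med 0.0177 rect mm [429.2 350. ] [ 55.5 149.3] 15.6
   z 0.03 med 0.0571 rect mm [429.1 350.3] [26.4 58.8] 15.6
top red [131, 315, 34, 50, 640] n 640 z pct [0.0016 0.0053 0.031 ]
   z -0.02 med 0.006 rect mm [266.7 343.3] [98.  37.2] 24.9
   z 0.03 med 0.0318 rect mm [266.3 342.9] [37.1 16. ] 24.8
top green [355, 51, 18, 22, 385] n 385 z pct [0.0224 0.0255 0.0286]
   z -0.02 med 0.0253 rect mm [ 873.3 -108. ] [38.7 59.3] 87.5
top green [452, 227, 68, 64, 1392] n 1392 z pct [0.0044 0.0076 0.0474]
   z -0.02 med 0.0073 rect mm [ 439.  -365.7] [ 55.9 150. ] 40.9
   z 0.03 med 0.0466 rect mm [ 438.2 -365.9] [25.9 59.1] 40.3
top white [567, 118, 73, 68, 3088] n 3088 z pct [-0.0013  0.0017  0.0046]
   z -0.02 med 0.0017 rect mm [ 687.1 -647.1] [174.3 132.1] 18.6
top white [260, 137, 115, 98, 5639] n 5639 z pct [0.0005 0.0037 0.
[... 4459 characters left out ...]
[379, 231, 54, 27, 840] n 840 z pct [0.0061 0.0241 0.0294]
   z -0.02 med 0.0205 rect mm [365.6 137.5] [ 62.4 108.9] 18.1
   z 0.03 med 0.0308 rect mm [365.4 135.8] [ 47.3 100.3] 16.7
scene yellow [443, 249, 8, 31, 108] n 108 z pct [0.0935 0.1248 0.1507]
   z 0.03 med 0.0942 rect mm [585.5 206.6] [6.4 5.9] 12.2
scene yellow [526, 279, 18, 5, 68] n 68 z pct [0.0322 0.0351 0.038 ]
   z 0.03 med 0.0349 rect mm [499.5 389.9] [ 9.8 36.5] 19.0
scene yellow [497, 282, 19, 5, 70] n 70 z pct [0.0321 0.0353 0.0378]
   z 0.03 med 0.0351 rect mm [515.1 333.3] [ 9.5 34.6] 18.2
scene yellow [438, 414, 28, 34, 840] n 840 z pct [0.0147 0.0252 0.0275]
   z -0.02 med 0.024 rect mm [872. 210.] [39.2 51.1] 89.8
```

View pics/crop0.png

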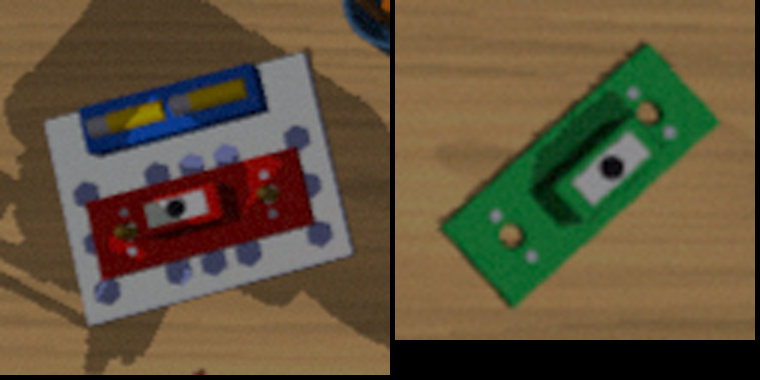

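Red and green match the given sizes (150x56 plate, 26x58 block). The red module sits at the expected 20 mm from the board's middle, and the holder is 74.5 mm away. Next I'll write the move calculator and check where the tall objects are.

```bash
cat >> h.py <<'E'
def delta(x,y,ztcp,yawy):
    """needed turn(deg) about tool z to bring tool y to yawy(deg, mod 180); shift in tool frame AFTER turn, cm"""
    o=env.get_obs();M=R.from_rotvec(o['orientation']).as_matrix();p=np.array(o['tcp_pos'])
    cy=np.degrees(np.arctan2(M[1,1],M[0,1]));d=(yawy-cy+90)%180-90;turn=-d
    M2=M@R.from_euler('z',turn,degrees=True).as_matrix()
    w=np.array([x,y,ztcp])-p
    print('t',round(o['clock'],2),'tcp',p.round(4),'yawy',cy.round(2),'tilt',np.degrees(np.arccos(-M[2,2])).round(2),'F',o['contact_force'].round(1),'w',round(o['width'],3))
    print('turn',turn.round(2),'| shift cm before turn',(M.T@w*100).round(2),'after turn',(M2.T@w*100).round(2))
E
python3 - <<'E'
from h import *
c=cap('top');W=world(c);s=cap('scene');WS=world(s)
for w in(W,WS):
    for nm,b in(('cup',(.5,.68,.12,.3)),('bottle',(.48,.68,-.3,-.13))):
        m=(w[...,0]>b[0])&(w[...,0]<b[1])&(w[...,1]>b[2])&(w[...,1]<b[3])&(w[...,2]>.05)&(w[...,2]<.2)
        print(nm,np.percentile(w[m],[2,50,98],axis=0).round(3).tolist())
delta(.4291,.3502,.14,15.6)
E
```

```text
cup [[0.533, 0.167, 0.052], [0.563, 0.2, 0.09], [0.598, 0.232, 0.146]]
bottle [[0.521, -0.224, 0.056], [0.543, -0.191, 0.116], [0.575, -0.169, 0.171]]
cup [[0.535, 0.167, 0.052], [0.583, 0.199, 0.085], [0.602, 0.23, 0.144]]
bottle [[0.545, -0.226, 0.053], [0.57, -0.196, 0.105], [0.584, -0.171, 0.17]]
t 0.3 tcp [0.239  0.4952 0.2184] yawy 64.23 tilt 0.04 F [-0.1 -0.1  0.1] w 0.999
turn 48.63 | shift cm before turn [-23.42  -4.78   7.84] after turn [-19.07  14.41   7.84]
```

Emit:
{"method": "jog_arm", "body": {
  "moves": [
    [0, 0, 0, 6.95, -0.2],
    [0, 0, 0, 6.95, -0.2],
    [0, 0, 0, 6.95, -0.2],
    [0, 0, 0, 6.95, -0.2],
    [0, 0, 0, 6.95, -0.2],
    [0, 0, 0, 6.95, -0.2],
    [0, 0, 0, 6.93, -0.2],
    [-1.91, 1.44, 0, 0, -0.2],
    [-1.91, 1.44, 0, 0, -0.2],
    [-1.91, 1.44, 0, 0, -0.2],
    [-1.91, 1.44, 0, 0, -0.2],
    [-1.91, 1.44, 0, 0, -0.2],
    [-1.91, 1.44, 0, 0, -0.2],
    [-1.91, 1.44, 0, 0, -0.2],
    [-1.91, 1.44, 0, 0, -0.2],
    [-1.91, 1.44, 0, 0, -0.2],
    [-1.91, 1.44, 0, 0, -0.2],
    [0, 0, 2.5, 0, -0.2],
    [0, 0, 2.5, 0, -0.2],
    [0, 0, 2.0, 0, -0.2]
  ]
}}

```text
clock: 1.97
tcp_pos: [0.4294, 0.3494, 0.1473]
orientation: [-1.901, -2.501, 0.001]
contact_force: [-1.1, -0.3, -0.3]
width: 0.595
```

```bash
python3 - <<'E'
from h import *
delta(.4291,.3502,.027,15.6)
c=cap('scene','s1.png')
cv2.imwrite('pics/s1c.png',cv2.resize(c['img'][130:330,420:640],None,fx=3,fy=3)[:,:,::-1])
E
```

```text
t 1.97 tcp [0.4294 0.3494 0.1473] yawy 15.52 tilt 0.03 F [-1.1 -0.3 -0.3] w 0.595
turn -0.08 | shift cm before turn [ 0.09  0.   12.03] after turn [ 0.09  0.   12.03]
```

View pics/s1c.png

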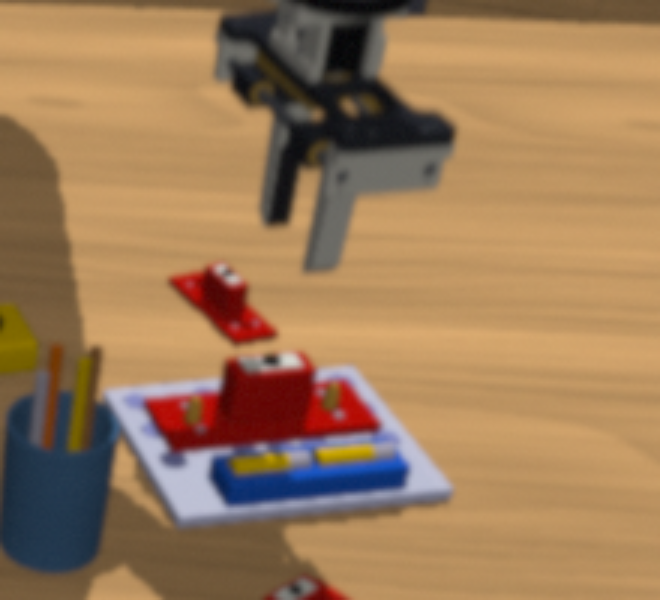

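The gripper is open about 55 mm and above the red block (crop 265,390), and the holder at (310,470) is clear. I'll descend.

Emit:
{"method": "jog_arm", "body": {
  "moves": [
    [0.05, 0, 2, 0, -0.2],
    [0, 0, 2, 0, -0.2],
    [0, 0, 2, 0, -0.2],
    [0, 0, 2, 0, -0.2],
    [0, 0, 1.5, 0, -0.2],
    [0, 0, 1.2, 0, -0.2],
    [0, 0, 1.2, 0, -0.2],
    [0, 0, 0, 0, -0.2],
    [0, 0, 0, 0, -0.2]
  ]
}}

```text
clock: 2.77
tcp_pos: [0.4289, 0.3506, 0.0297]
orientation: [-1.899, -2.502, 0.001]
contact_force: [0.3, 0.2, 0.1]
width: 0.598
```

```bash
python3 - <<'E'
from h import *
delta(.4291,.3502,.028,15.6)
c=cap('scene')
cv2.imwrite('pics/s2c.png',cv2.resize(c['img'][180:320,440:600],None,fx=4,fy=4)[:,:,::-1])
E
```

```text
t 2.77 tcp [0.4289 0.3506 0.0297] yawy 15.61 tilt 0.06 F [0.3 0.2 0.1] w 0.598
turn 0.01 | shift cm before turn [-0.04  0.01  0.17] after turn [-0.04  0.01  0.17]
```

View pics/s2c.png

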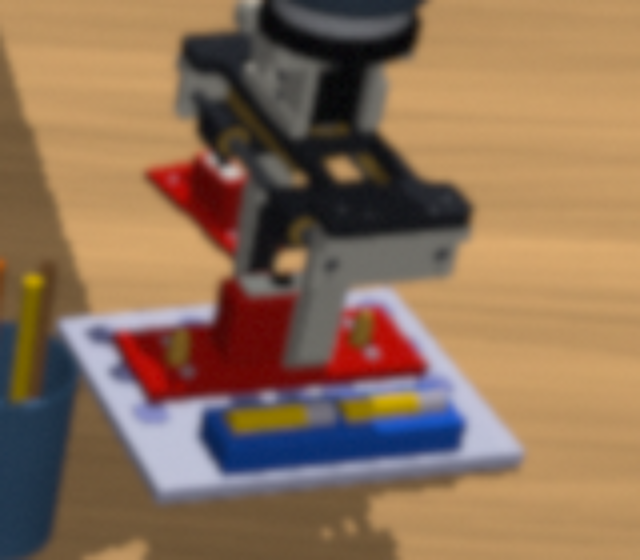

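Emit:
{"method": "jog_arm", "body": {
  "moves": [
    [0, 0, 0, 0, 1],
    [0, 0, 0, 0, 1],
    [0, 0, 0, 0, 1],
    [0, 0, 0, 0, 1],
    [0, 0, 0, 0, 1],
    [0, 0, 0, 0, 1],
    [0, 0, 0, 0, 1],
    [0, 0, 0, 0, 1]
  ]
}}

```text
clock: 3.48
tcp_pos: [0.4291, 0.3506, 0.03]
orientation: [1.899, 2.502, 0.0]
contact_force: [-1.4, -0.1, 3.2]
width: 0.28
```

```bash
python3 - <<'E'
from h import *
delta(.4291,.3502,.028,15.6)
c=cap('scene')
cv2.imwrite('pics/s3c.png',cv2.resize(c['img'][180:320,440:600],None,fx=4,fy=4)[:,:,::-1])
E
```

```text
t 3.48 tcp [0.4291 0.3506 0.03  ] yawy 15.6 tilt 0.02 F [-1.4 -0.1  3.2] w 0.28
turn 0.0 | shift cm before turn [-0.04 -0.01  0.2 ] after turn [-0.04 -0.01  0.2 ]
```

View pics/s3c.png

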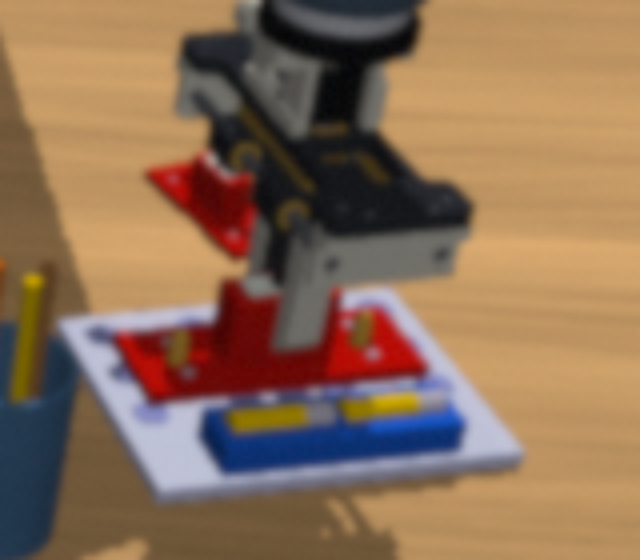

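Width 0.28 is 26 mm, so the block is held, with little side force. Lifting.

Emit:
{"method": "jog_arm", "body": {
  "moves": [
    [0, 0, -0.5, 0, 1],
    [0, 0, -0.7, 0, 1],
    [0, 0, -0.8, 0, 1],
    [0, 0, -1, 0, 1],
    [0, 0, -1, 0, 1],
    [0, 0, -1, 0, 1],
    [0, 0, -1, 0, 1],
    [0, 0, -1.5, 0, 1],
    [0, 0, -1.5, 0, 1],
    [0, 0, -2, 0, 1],
    [0, 0, -2, 0, 1],
    [0, 0, -2, 0, 1],
    [0, 0, -2, 0, 1],
    [0, 0, -2, 0, 1],
    [0, 0, -1.5, 0, 1],
    [0, 0, 0, 0, 1],
    [0, 0, 0, 0, 1]
  ]
}}

```text
clock: 4.95
tcp_pos: [0.4293, 0.3507, 0.2357]
orientation: [1.899, 2.502, 0.003]
contact_force: [-1.1, -0.2, -2.6]
width: 0.277
```

```bash
python3 - <<'E'
from h import *
delta(.5974,-.0079,.24,28.9)
c=cap('scene')
cv2.imwrite('pics/s4c.png',cv2.resize(c['img'][100:340,400:640],None,fx=2.4,fy=2.4)[:,:,::-1])
E
```

```text
t 4.95 tcp [0.4293 0.3507 0.2357] yawy 15.6 tilt 0.14 F [-1.1 -0.2 -2.6] w 0.277
turn -13.3 | shift cm before turn [-39.06   6.54  -0.43] after turn [-39.52  -2.62  -0.43]
```

View pics/s4c.png

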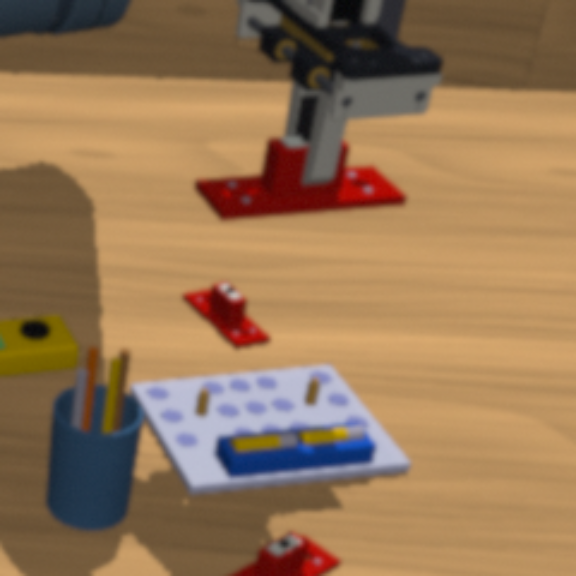

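The red module is held level and the pins are bare (crop 203,402 and 313,390). Underside about 0.22 m, above everything on the desk, so I'll carry it to the tray.

Emit:
{"method": "jog_arm", "body": {
  "moves": [
    [0, 0, 0, -6.65, 1],
    [0, 0, 0, -6.65, 1],
    [-1.5, -0.1, 0, 0, 1],
    [-2.5, -0.17, 0, 0, 1],
    [-2.8, -0.18, 0, 0, 1],
    [-2.8, -0.18, 0, 0, 1],
    [-2.8, -0.18, 0, 0, 1],
    [-2.8, -0.18, 0, 0, 1],
    [-2.8, -0.18, 0, 0, 1],
    [-2.8, -0.18, 0, 0, 1],
    [-2.8, -0.18, 0, 0, 1],
    [-2.8, -0.18, 0, 0, 1],
    [-2.8, -0.18, 0, 0, 1],
    [-2.8, -0.18, 0, 0, 1],
    [-2.8, -0.18, 0, 0, 1],
    [-2.5, -0.19, 0, 0, 1],
    [-1.5, -0.1, 0, 0, 1],
    [-0.7, -0.08, 0, 0, 1],
    [0, 0, 0, 0, 1],
    [0, 0, 0, 0, 1]
  ]
}}

```text
clock: 6.67
tcp_pos: [0.5963, -0.0072, 0.2339]
orientation: [-1.596, -2.704, 0.0]
contact_force: [0.7, -0.2, -2.3]
width: 0.28
```

```bash
python3 - <<'E'
from h import *
delta(.5974,-.0079,.027,28.9)
c=cap('top','t5.png');W=world(c)
# pins (brass above board) in the top view
m=(W[...,2]>.024)&(W[...,2]<.06)&(np.hypot(W[...,0]-.4291,W[...,1]-.3504)<.062)&(((W[...,:2]-np.array([.4291,.3504]))@np.array([.963,.269]))<.04)
n,l,st,ce=cv2.connectedComponentsWithStats(m.astype(np.uint8))
for i in range(1,n):
    P=W[l==i]; print(st[i].tolist(),ce[i].round(1),P.mean(0).round(4),P[:,2].max().round(4))
cv2.imwrite('pics/t5c.png',cv2.resize(c['img'][200:310,85:205],None,fx=5,fy=5,interpolation=cv2.INTER_CUBIC)[:,:,::-1])
E
```

```text
t 6.67 tcp [ 0.5963 -0.0072  0.2339] yawy 28.89 tilt 0.11 F [ 0.7 -0.2 -2.3] w 0.28
turn -0.01 | shift cm before turn [-0.15  0.08 20.69] after turn [-0.15  0.08 20.69]
[165, 252, 6, 5, 22] [167.5 254.3] [0.4418 0.3008 0.0308] 0.0358
[118, 265, 5, 5, 22] [120.1 267.1] [0.4148 0.397  0.0314] 0.0365
```

View pics/t5.png

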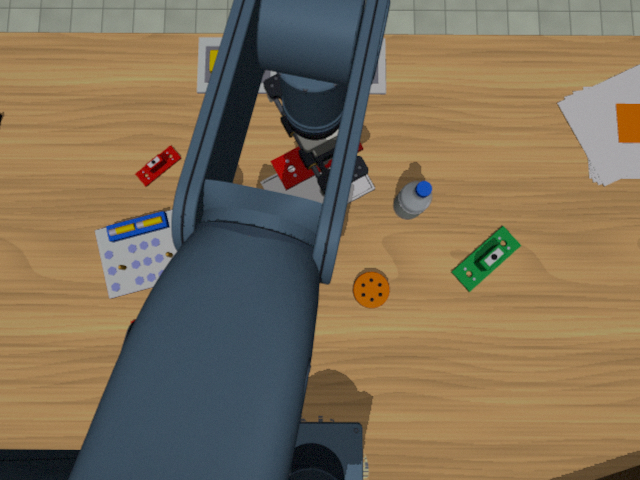

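View pics/t5c.png

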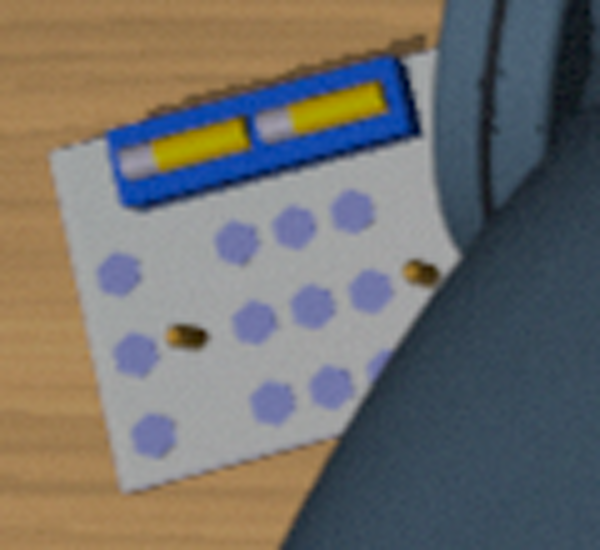

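The top view shows red above the tray, and the pins at (167.5,254.3) and (120.1,267.1). Their spacing is 99.9 mm, as it should be. The module rests on the tray floor when the TCP is at about z 0.024. Lowering.

Emit:
{"method": "jog_arm", "body": {
  "moves": [
    [-0.1, 0.1, 1, 0, 1],
    [0, 0, 2, 0, 1],
    [0, 0, 2.5, 0, 1],
    [0, 0, 2.5, 0, 1],
    [0, 0, 2.5, 0, 1],
    [0, 0, 2.5, 0, 1],
    [0, 0, 2, 0, 1],
    [0, 0, 1.5, 0, 1],
    [0, 0, 1, 0, 1],
    [0, 0, 0.8, 0, 1],
    [0, 0, 0.5, 0, 1],
    [0, 0, 0.5, 0, 1],
    [0, 0, 0.4, 0, 1],
    [0, 0, 0, 0, 1],
    [0, 0, 0, 0, 1]
  ]
}}

```text
clock: 7.97
tcp_pos: [0.5986, -0.0084, 0.038]
orientation: [1.597, 2.705, 0.0]
contact_force: [0.5, 0.1, -0.6]
width: 0.278
```

```bash
python3 - <<'E'
from h import *
delta(.5974,-.0079,.024,28.9)
c=cap('scene')
cv2.imwrite('pics/s6c.png',cv2.resize(c['img'][180:370,220:480],None,fx=3,fy=3)[:,:,::-1])
E
```

```text
t 7.97 tcp [ 0.5986 -0.0084  0.038 ] yawy 28.9 tilt 0.04 F [ 0.5  0.1 -0.6] w 0.278
turn -0.0 | shift cm before turn [ 0.1  -0.08  1.4 ] after turn [ 0.1  -0.08  1.4 ]
```

View pics/s6c.png

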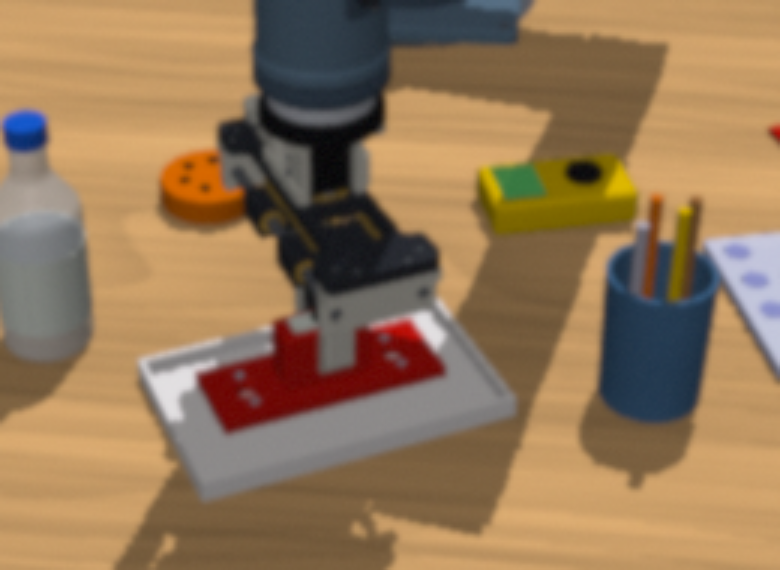

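It is inside the walls, aligned with the tray and 14 mm above its floor. Lowering gently.

Emit:
{"method": "jog_arm", "body": {
  "moves": [
    [0, 0, 0.4, 0, 1],
    [0, 0, 0.3, 0, 1],
    [0, 0, 0.3, 0, 1],
    [0, 0, 0.2, 0, 1],
    [0, 0, 0.15, 0, 1],
    [0, 0, 0.1, 0, 1],
    [0, 0, 0, 0, 1],
    [0, 0, 0, 0, 1],
    [0, 0, 0, 0, 1]
  ]
}}

```text
clock: 8.77
tcp_pos: [0.5981, -0.0083, 0.024]
orientation: [-1.597, -2.705, 0.0]
contact_force: [-3.6, 0.2, 5.8]
width: 0.276
```

Contact on the floor (Fz +5.8 N) at the expected height, still held. Now I'll release part-way and retreat.

Emit:
{"method": "jog_arm", "body": {
  "moves": [
    [0, 0, 0, 0, 1],
    [0, 0, 0, 0, 1],
    [0, 0, 0, 0, 1],
    [0, 0, 0, 0, -0.3],
    [0, 0, 0, 0, -0.3],
    [0, 0, 0, 0, -0.3],
    [0, 0, 0, 0, -0.3],
    [0, 0, 0, 0, -0.3],
    [0, 0, 0, 0, -0.3],
    [0, 0, -1, 0, -0.3],
    [0, 0, -2, 0, -0.3],
    [0, 0, -2.5, 0, -0.3],
    [0, 0, -3, 0, -0.3],
    [0, 0, -3, 0, -0.3],
    [0, 0, -3, 0, -0.3],
    [0, 0, -3, 0, -0.3],
    [0, 0, -2.5, 0, -0.3],
    [0, 0, -1.5, 0, -0.3],
    [0, 0, 0, 0, -0.3]
  ]
}}

```text
clock: 10.35
tcp_pos: [0.6003, -0.0087, 0.2434]
orientation: [1.593, 2.699, 0.004]
contact_force: [0.7, 0.1, -0.2]
width: 0.646
```

```bash
python3 - <<'E'
from h import *
delta(.4386,-.3658,.24,40.6)
c=cap('scene')
cv2.imwrite('pics/s7c.png',cv2.resize(c['img'][180:370,220:480],None,fx=3,fy=3)[:,:,::-1])
E
```

```text
t 10.35 tcp [ 0.6003 -0.0087  0.2434] yawy 28.91 tilt 0.49 F [ 0.7  0.1 -0.2] w 0.646
turn -11.69 | shift cm before turn [-23.45 -31.42   0.26] after turn [-16.59 -35.52   0.26]
```

View pics/s7c.png

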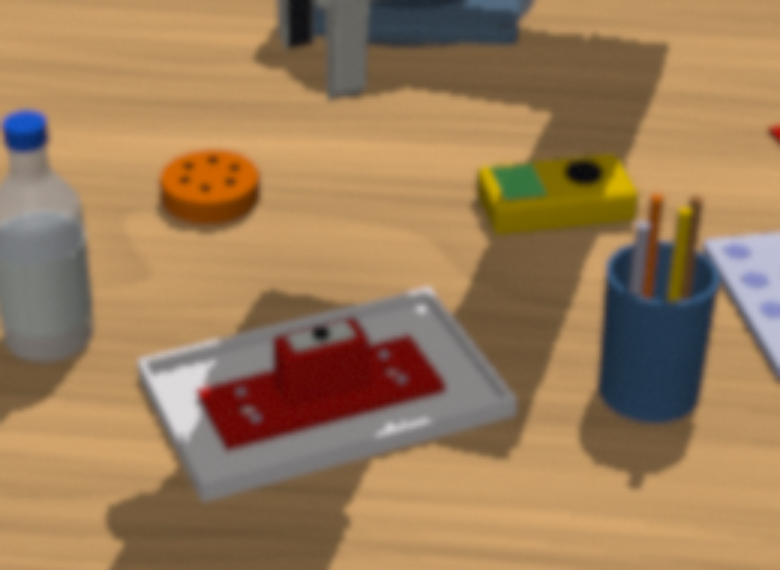

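Red lies flat in the middle of the tray, around crop (320,385), and the bottle, speaker, meter and cup have not moved. On to the green module.

Emit:
{"method": "jog_arm", "body": {
  "moves": [
    [0, 0, 0, -5.85, -0.3],
    [0, 0, 0, -5.85, -0.3],
    [-0.55, -1.18, 0, 0, -0.3],
    [-1.11, -2.37, 0, 0, -0.3],
    [-1.11, -2.37, 0, 0, -0.3],
    [-1.11, -2.37, 0, 0, -0.3],
    [-1.11, -2.37, 0, 0, -0.3],
    [-1.11, -2.37, 0, 0, -0.3],
    [-1.11, -2.37, 0, 0, -0.3],
    [-1.11, -2.37, 0, 0, -0.3],
    [-1.11, -2.37, 0, 0, -0.3],
    [-1.11, -2.37, 0, 0, -0.3],
    [-1.11, -2.37, 0, 0, -0.3],
    [-1.11, -2.37, 0, 0, -0.3],
    [-1.11, -2.37, 0, 0, -0.3],
    [-1.11, -2.37, 0, 0, -0.3],
    [-1.11, -2.37, 0, 0, -0.3],
    [-0.55, -1.18, 0, 0, -0.3],
    [0, 0, 0, 0, -0.3],
    [0, 0, 0, 0, -0.3]
  ]
}}

```text
clock: 12.07
tcp_pos: [0.4361, -0.3657, 0.2373]
orientation: [-1.317, -2.851, -0.002]
contact_force: [0.3, 0.3, -0.7]
width: 0.65
```

```bash
python3 - <<'E'
from h import *
c=cap('top','t8.png');W=world(c)
h=cv2.cvtColor(c['img'],cv2.COLOR_RGB2HSV);H,S,V=h[...,0],h[...,1],h[...,2]
m=((H<6)|(H>174))&(S>170)&(V>40)&(abs(W[...,0]-.6)<.1)&(abs(W[...,1])<.13)
for lo,hi in((0,.03),(.03,.07)):
    Q=W[m&(W[...,2]>lo)&(W[...,2]<hi)]
    if len(Q)>9: print('red',Q[:,2].mean(),cv2.minAreaRect((Q[:,:2]*1000).astype(np.float32)))
m=(W[...,2]>.024)&(W[...,2]<.06)&(np.hypot(W[...,0]-.4291,W[...,1]-.3504)<.062)&(((W[...,:2]-np.array([.4291,.3504]))@np.array([.963,.269]))<.04)
n,l,st,ce=cv2.connectedComponentsWithStats(m.astype(np.uint8))
for i in range(1,n):
    P=W[l==i]; print('pin',st[i].tolist(),ce[i].round(1),P.mean(0).round(4),P[:,2].max().round(4))
delta(.4386,-.3658,.019,40.6)
E
```

```text
red 0.011894832268047372 ((599.2159423828125, -8.68994140625), (56.03302001953125, 147.43505859375), 29.0070858001709)
red 0.04948422249575531 ((598.6911010742188, -7.717704772949219), (26.270748138427734, 58.20256042480469), 28.159753799438477)
pin [165, 252, 6, 5, 20] [167.3 254.2] [0.4418 0.3008 0.0322] 0.0377
pin [118, 265, 6, 5, 23] [120.3 267.1] [0.4148 0.3967 0.0309] 0.0373
t 12.12 tcp [ 0.4366 -0.365   0.2376] yawy 40.51 tilt 0.1 F [-0.1  0.3 -0.4] w 0.651
turn -0.09 | shift cm before turn [-0.22  0.08 21.86] after turn [-0.22  0.08 21.86]
```

View pics/t8.png

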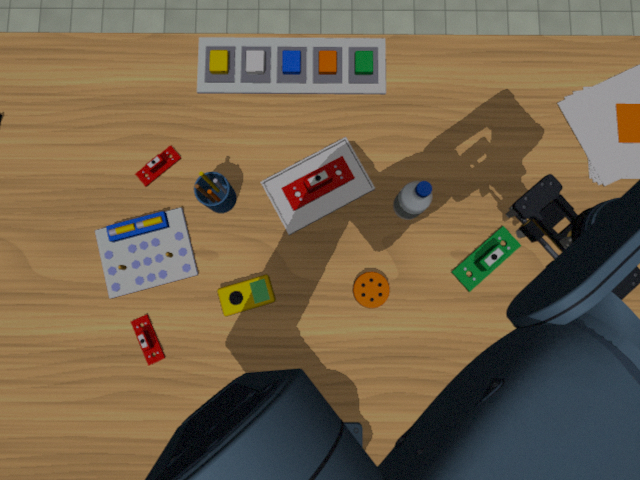

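Red is in the tray at (598.7,-7.7), within 1 mm of where the arm set it down, so the camera and the arm agree. Descending on green.

Emit:
{"method": "jog_arm", "body": {
  "moves": [
    [-0.2, 0.08, 1.5, -0.1, -0.3],
    [0, 0, 2.5, 0, -0.3],
    [0, 0, 3, 0, -0.3],
    [0, 0, 3, 0, -0.3],
    [0, 0, 3, 0, -0.3],
    [0, 0, 2.5, 0, -0.3],
    [0, 0, 1.5, 0, -0.3],
    [0, 0, 0, 0, -0.3],
    [0, 0, 0, 0, -0.3]
  ]
}}

```text
clock: 12.87
tcp_pos: [0.439, -0.3652, 0.0678]
orientation: [-1.308, -2.855, -0.002]
contact_force: [-0.4, -0.6, 0.9]
width: 0.65
```

```bash
python3 - <<'E'
from h import *
delta(.4386,-.3658,.0205,40.6)
c=cap('scene')
cv2.imwrite('pics/s9c.png',cv2.resize(c['img'][150:310,90:270],None,fx=3.6,fy=3.6)[:,:,::-1])
E
```

```text
t 12.87 tcp [ 0.439  -0.3652  0.0678] yawy 40.77 tilt 0.12 F [-0.4 -0.6  0.9] w 0.65
turn 0.17 | shift cm before turn [-0.03 -0.08  4.73] after turn [-0.03 -0.08  4.73]
```

View pics/s9c.png

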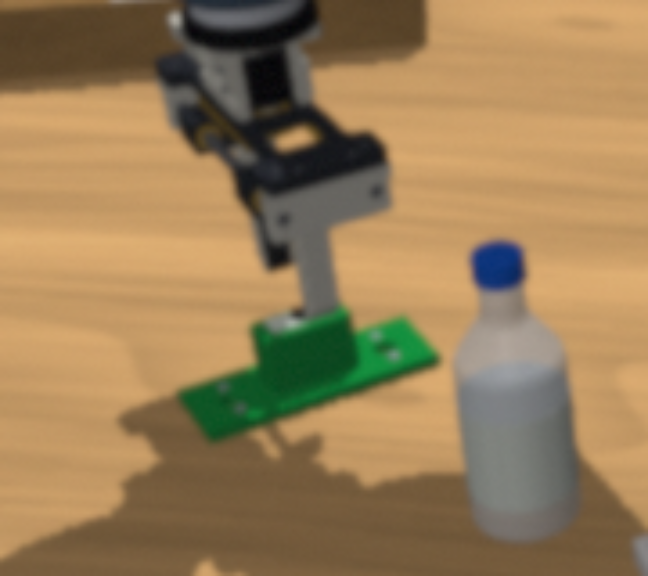

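The fingers straddle the green block (crop 305,345). I'll go down the remaining 47 mm and close.

Emit:
{"method": "jog_arm", "body": {
  "moves": [
    [0, -0.08, 1.2, 0.15, -0.3],
    [0, 0, 1.2, 0, -0.3],
    [0, 0, 1.2, 0, -0.3],
    [0, 0, 0.8, 0, -0.3],
    [0, 0, 0.3, 0, -0.3],
    [0, 0, 0, 0, -0.3],
    [0, 0, 0, 0, -0.3],
    [0, 0, 0, 0, 1],
    [0, 0, 0, 0, 1],
    [0, 0, 0, 0, 1],
    [0, 0, 0, 0, 1],
    [0, 0, 0, 0, 1],
    [0, 0, 0, 0, 1],
    [0, 0, 0, 0, 1],
    [0, 0, 0, 0, 1]
  ]
}}

```text
clock: 14.17
tcp_pos: [0.4381, -0.3675, 0.0212]
orientation: [1.314, 2.853, -0.0]
contact_force: [-0.0, 0.2, 1.2]
width: 0.278
```

```bash
python3 - <<'E'
from h import *
delta(.4386,-.3658,.0205,40.6)
c=cap('scene')
cv2.imwrite('pics/s10c.png',cv2.resize(c['img'][150:310,90:270],None,fx=3.6,fy=3.6)[:,:,::-1])
E
```

```text
t 14.17 tcp [ 0.4381 -0.3675  0.0212] yawy 40.55 tilt 0.01 F [-0.   0.2  1.2] w 0.278
turn -0.05 | shift cm before turn [0.1  0.15 0.07] after turn [0.1  0.15 0.07]
```

View pics/s10c.png

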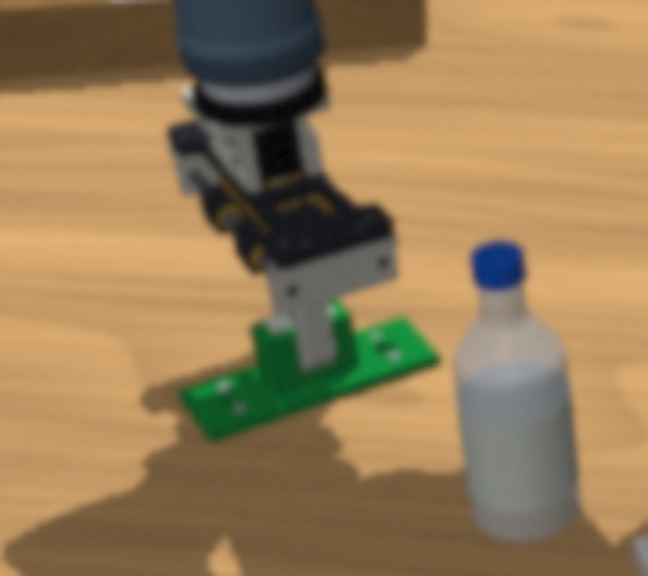

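Held (26 mm). The module's centre is about +1 mm along tool x from the TCP. Lifting.

Emit:
{"method": "jog_arm", "body": {
  "moves": [
    [0, 0, -0.5, 0, 1],
    [0, 0, -1, 0, 1],
    [0, 0, -2, 0, 1],
    [0, 0, -2.5, 0, 1],
    [0, 0, -2.5, 0, 1],
    [0, 0, -2.5, 0, 1],
    [0, 0, -2.5, 0, 1],
    [0, 0, -2.5, 0, 1],
    [0, 0, -2.5, 0, 1],
    [0, 0, -2, 0, 1],
    [0, 0, -1, 0, 1],
    [0, 0, -0.5, 0, 1],
    [0, 0, 0, 6.2, 1],
    [0, 0, 0, 6.2, 1],
    [0, 0, 0, 6.2, 1],
    [0, 0, 0, 6.3, 1],
    [0, 0, 0, 0, 1],
    [0, 0, 0, 0, 1]
  ]
}}

```text
clock: 15.72
tcp_pos: [0.4377, -0.367, 0.2401]
orientation: [-1.893, -2.505, -0.001]
contact_force: [-0.6, 0.1, -1.5]
width: 0.277
```

```bash
python3 - <<'E'
from h import *
delta(.4293,.3493,.20,15.65)
E
```

```text
t 15.72 tcp [ 0.4377 -0.367   0.2401] yawy 15.84 tilt 0.12 F [-0.6  0.1 -1.5] w 0.277
turn 0.19 | shift cm before turn [69.13 18.74  4.13] after turn [69.19 18.52  4.13]
```

Emit:
{"method": "jog_arm", "body": {
  "moves": [
    [1, 0.27, 0, 0.2, 1],
    [2, 0.54, 0, 0, 1],
    [2.7, 0.72, 0, 0, 1],
    [2.7, 0.72, 0, 0, 1],
    [2.7, 0.72, 0, 0, 1],
    [2.7, 0.72, 0, 0, 1],
    [2.7, 0.72, 0, 0, 1],
    [2.7, 0.72, 0, 0, 1],
    [2.7, 0.72, 0, 0, 1],
    [2.7, 0.72, 0, 0, 1],
    [2.7, 0.72, 0, 0, 1],
    [2.7, 0.72, 0, 0, 1],
    [2.7, 0.72, 0, 0, 1],
    [2.7, 0.72, 0, 0, 1],
    [2.7, 0.72, 0, 0, 1],
    [2.7, 0.72, 0, 0, 1],
    [2.7, 0.72, 0, 0, 1],
    [2.7, 0.72, 0, 0, 1],
    [2.7, 0.72, 0, 0, 1],
    [2.7, 0.72, 0, 0, 1]
  ]
}}

```text
clock: 17.38
tcp_pos: [0.4322, 0.1684, 0.2411]
orientation: [-1.899, -2.502, 0.0]
contact_force: [0.4, 0.3, -1.5]
width: 0.276
```

Emit:
{"method": "jog_arm", "body": {
  "moves": [
    [2.7, 0.72, 0, 0, 1],
    [2.7, 0.72, 0, 0, 1],
    [2.7, 0.72, 0, 0, 1],
    [2.7, 0.72, 0, 0, 1],
    [2.7, 0.72, 0, 0, 1],
    [2, 0.54, 0, 0, 1],
    [1, 0.27, 0, 0, 1],
    [0, 0, 0, 0, 1],
    [0, 0, 0, 0, 1],
    [0, 0, 0, 0, 1]
  ]
}}

```text
clock: 18.22
tcp_pos: [0.4316, 0.3363, 0.241]
orientation: [1.902, 2.5, -0.002]
contact_force: [0.6, 0.4, -1.6]
width: 0.275
```

```bash
python3 - <<'E'
from h import *
delta(.4293,.3493,.10,15.65)
E
```

```text
t 18.22 tcp [0.4316 0.3363 0.241 ] yawy 15.46 tilt 0.06 F [ 0.6  0.4 -1.6] w 0.275
turn -0.19 | shift cm before turn [ 1.33  0.13 14.1 ] after turn [ 1.33  0.14 14.1 ]
```

Emit:
{"method": "jog_arm", "body": {
  "moves": [
    [1.33, 0.14, 0, -0.2, 1],
    [0, 0, 2, 0, 1],
    [0, 0, 3, 0, 1],
    [0, 0, 3, 0, 1],
    [0, 0, 3, 0, 1],
    [0, 0, 2.5, 0, 1],
    [0, 0, 2, 0, 1],
    [0, 0, 1, 0, 1],
    [0, 0, 0.5, 0, 1],
    [0, 0, 0, 0, 1],
    [0, 0, 0, 0, 1],
    [0, 0, 0, 0, 1]
  ]
}}

```text
clock: 19.22
tcp_pos: [0.4308, 0.3511, 0.0727]
orientation: [1.898, 2.502, 0.004]
contact_force: [-0.4, 0.5, -1.1]
width: 0.278
```

```bash
python3 - <<'E'
from h import *
delta(.4293,.3493,.0312,15.65)
c=cap('scene');W=world(c)
cv2.imwrite('pics/s11c.png',cv2.resize(c['img'][190:320,440:600],None,fx=4.5,fy=4.5,interpolation=cv2.INTER_CUBIC)[:,:,::-1])
t=cap('top');WT=world(t)
cv2.imwrite('pics/t11c.png',cv2.resize(t['img'][190:330,70:230],None,fx=4,fy=4,interpolation=cv2.INTER_CUBIC)[:,:,::-1])
for C,w in((c,W),(t,WT)):
    h=cv2.cvtColor(C['img'],cv2.COLOR_RGB2HSV);H,S,V=h[...,0],h[...,1],h[...,2]
    m=(H>45)&(H<80)&(S>130)&(V>30)&(w[...,1]>.2)&(w[...,2]<.08)&(w[...,2]>.035)
    Q=w[m&(w[...,2]<.066)]
    print(len(Q),Q[:,2].mean() if len(Q) else '',cv2.minAreaRect((Q[:,:2]*1000).astype(np.float32)) if len(Q)>5 else '')
E
```

```text
t 19.22 tcp [0.4308 0.3511 0.0727] yawy 15.64 tilt 0.16 F [-0.4  0.5 -1.1] w 0.278
turn -0.01 | shift cm before turn [-0.13 -0.2   4.15] after turn [-0.13 -0.2   4.15]
861 0.05901606105587397 ((435.0320129394531, 349.37335205078125), (56.8931884765625, 149.81088256835938), 16.546369552612305)
763 0.0590574587745357 ((437.95745849609375, 328.5111999511719), (54.98288345336914, 101.71604919433594), 15.983917236328125)
```

View pics/s11c.png

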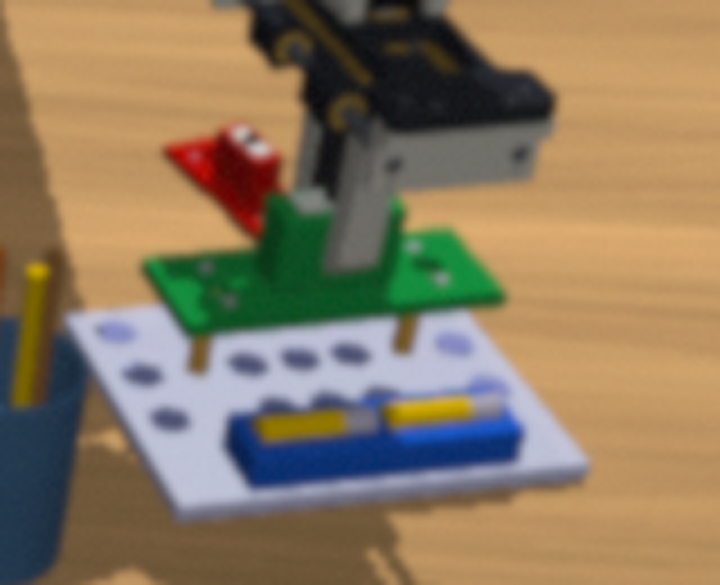

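View pics/t11c.png

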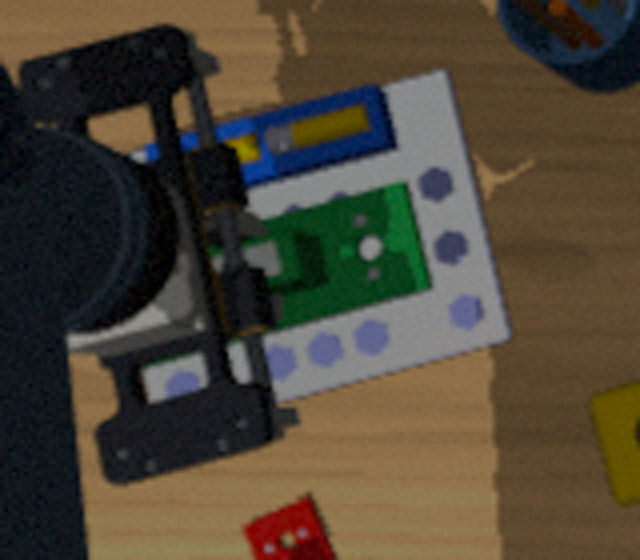

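The scene view shows both pins just below the plate (crop 200,350 and 405,330). The plate-end fit from the top view and the scene comparison with the seated red module agree: green is about 1 mm off in tool x and 2 mm off in tool y. I'll correct that and look again before going down.

Emit:
{"method": "jog_arm", "body": {
  "moves": [
    [-0.12, -0.21, 0, 0, 1],
    [0, 0, 0.5, 0, 1],
    [0, 0, 0, 0, 1],
    [0, 0, 0, 0, 1],
    [0, 0, 0, 0, 1]
  ]
}}

```text
clock: 19.73
tcp_pos: [0.4279, 0.3488, 0.066]
orientation: [-1.898, -2.503, 0.0]
contact_force: [0.3, 0.4, -1.6]
width: 0.276
```

```bash
python3 - <<'E'
from h import *
delta(.4293,.3493,.0312,15.65)
c=cap('scene');W=world(c)
cv2.imwrite('pics/s12c.png',cv2.resize(c['img'][190:320,440:600],None,fx=4.5,fy=4.5,interpolation=cv2.INTER_CUBIC)[:,:,::-1])
t=cap('top');WT=world(t)
cv2.imwrite('pics/t12c.png',cv2.resize(t['img'][225:285,110:200],None,fx=7,fy=7,interpolation=cv2.INTER_CUBIC)[:,:,::-1])
for C,w in((c,W),(t,WT)):
    h=cv2.cvtColor(C['img'],cv2.COLOR_RGB2HSV);H,S,V=h[...,0],h[...,1],h[...,2]
    m=(H>45)&(H<80)&(S>130)&(V>30)&(w[...,1]>.2)&(w[...,2]<.08)&(w[...,2]>.035)
    Q=w[m&(w[...,2]<.061)]
    r=cv2.minAreaRect((Q[:,:2]*1000).astype(np.float32));print(len(Q),Q[:,2].mean(),r)
    a=np.radians(r[2]+90);d=np.array([np.cos(a),np.sin(a)]);print('centre',np.array(r[0])+d*(75-r[1][1]/2))
E
```

```text
t 19.73 tcp [0.4279 0.3488 0.066 ] yawy 15.65 tilt 0.02 F [ 0.3  0.4 -1.6] w 0.276
turn 0.0 | shift cm before turn [0.01 0.15 3.48] after turn [0.01 0.15 3.48]
873 0.05270820841568025 ((432.6476745605469, 348.55560302734375), (57.23975372314453, 150.6005096435547), 14.770764350891113)
centre [432.72422525 348.26527054]
751 0.05251134982916957 ((438.6343078613281, 313.88275146484375), (55.11539077758789, 76.05941009521484), 15.38875961303711)
centre [428.82361255 349.52756829]
```

View pics/t12c.png

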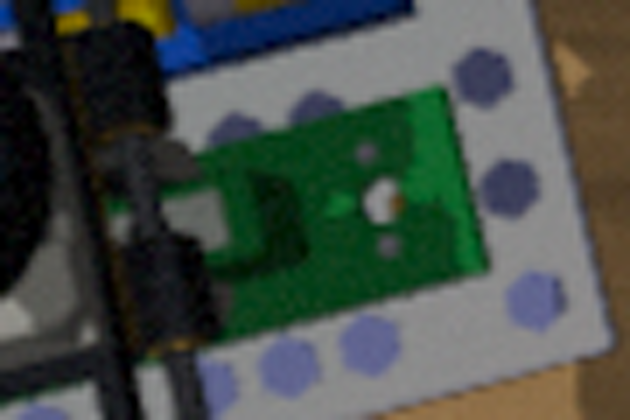

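The pin (crop 397,203) shows at the right side of the hole (382,202). That is where parallax should put it, as the tip is 18 mm below the plate top. The estimates agree within about 1 mm: shift +0.8 mm in tool y. Going down slowly.

Emit:
{"method": "jog_arm", "body": {
  "moves": [
    [0.03, 0.08, 0, 0, 1],
    [0, 0, 0.3, 0, 1],
    [0, 0, 0.3, 0, 1],
    [0, 0, 0.3, 0, 1],
    [0, 0, 0.2, 0, 1],
    [0, 0, 0.2, 0, 1],
    [0, 0, 0.2, 0, 1],
    [0, 0, 0, 0, 1],
    [0, 0, 0, 0, 1]
  ]
}}

```text
clock: 20.58
tcp_pos: [0.4286, 0.3493, 0.051]
orientation: [-1.898, -2.503, 0.0]
contact_force: [-0.2, 0.5, -1.8]
width: 0.273
```

```bash
python3 - <<'E'
from h import *
delta(.4293,.3493,.0312,15.65)
c=cap('scene')
cv2.imwrite('pics/s13c.png',cv2.resize(c['img'][190:320,440:600],None,fx=4.5,fy=4.5,interpolation=cv2.INTER_CUBIC)[:,:,::-1])
E
```

```text
t 20.58 tcp [0.4286 0.3493 0.051 ] yawy 15.65 tilt 0.02 F [-0.2  0.5 -1.8] w 0.273
turn -0.0 | shift cm before turn [-0.02  0.07  1.98] after turn [-0.02  0.07  1.98]
```

View pics/s13c.png

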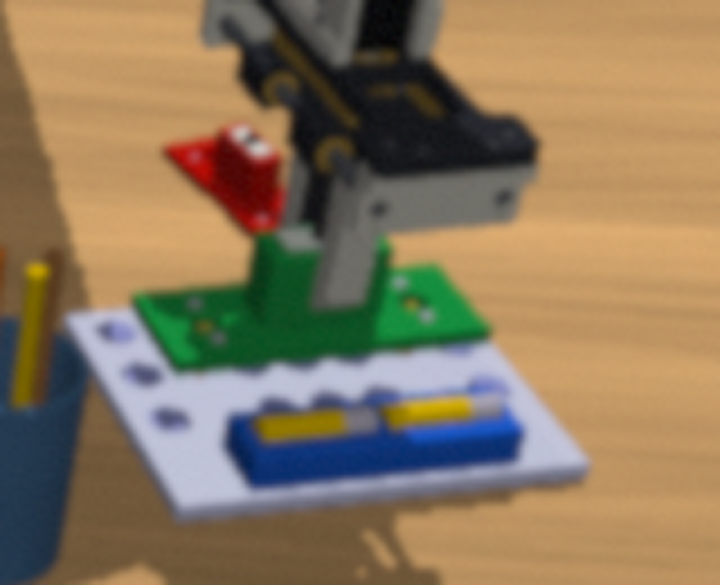

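The brass tips show in both holes (205,325 and 412,303), with no contact force. Continuing down to the board.

Emit:
{"method": "jog_arm", "body": {
  "moves": [
    [0, 0.03, 0.3, 0, 1],
    [0, 0, 0.3, 0, 1],
    [0, 0, 0.3, 0, 1],
    [0, 0, 0.3, 0, 1],
    [0, 0, 0.2, 0, 1],
    [0, 0, 0.2, 0, 1],
    [0, 0, 0.2, 0, 1],
    [0, 0, 0.15, 0, 1],
    [0, 0, 0.1, 0, 1],
    [0, 0, 0, 0, 1],
    [0, 0, 0, 0, 1],
    [0, 0, 0, 0, 1]
  ]
}}

```text
clock: 21.63
tcp_pos: [0.4289, 0.3494, 0.0312]
orientation: [1.898, 2.503, 0.0]
contact_force: [-2.6, -1.1, 6.6]
width: 0.275
```

```bash
python3 - <<'E'
from h import *
delta(.4293,.3493,.0312,15.65)
c=cap('scene');W=world(c)
cv2.imwrite('pics/s14c.png',cv2.resize(c['img'][190:320,440:600],None,fx=4.5,fy=4.5,interpolation=cv2.INTER_CUBIC)[:,:,::-1])
h=cv2.cvtColor(c['img'],cv2.COLOR_RGB2HSV);H,S,V=h[...,0],h[...,1],h[...,2]
m=(H>45)&(H<80)&(S>130)&(V>30)&(W[...,1]>.2)&(W[...,2]<.024)
Q=W[m];print(len(Q),np.percentile(Q[:,2],[10,50,90]),cv2.minAreaRect((Q[:,:2]*1000).astype(np.float32)))
E
```

```text
t 21.63 tcp [0.4289 0.3494 0.0312] yawy 15.66 tilt 0.01 F [-2.6 -1.1  6.6] w 0.275
turn 0.01 | shift cm before turn [-0.02  0.03  0.  ] after turn [-0.02  0.03  0.  ]
773 [0.0151133  0.01773575 0.01991651] ((432.082763671875, 347.98944091796875), (56.71009063720703, 150.8684539794922), 16.145410537719727)
```

View pics/s14c.png

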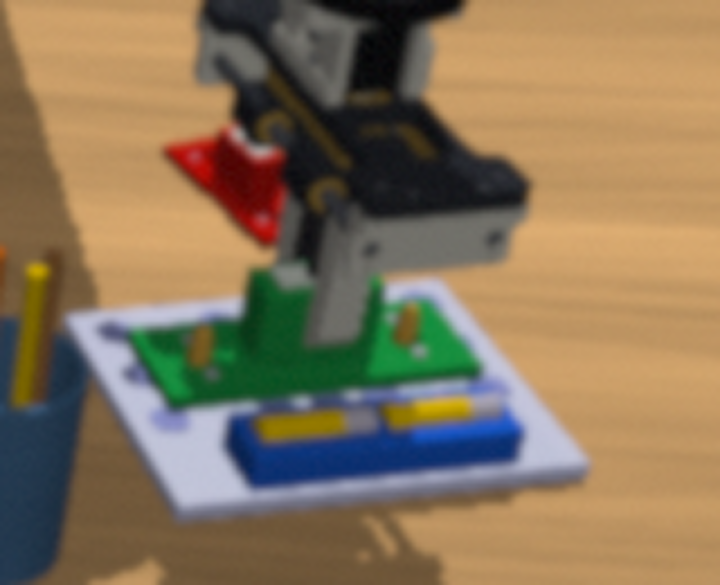

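Fully home: the plate top is at 17.7 mm (18 expected), Fz is +6.6 N, and both pins stand through the plate (203,345 and 408,322). I'll press slightly more, hold, open part-way (the holder is close) and retreat.

Emit:
{"method": "jog_arm", "body": {
  "moves": [
    [0, 0, 0.05, 0, 1],
    [0, 0, 0, 0, 1],
    [0, 0, 0, 0, 1],
    [0, 0, 0, 0, -0.2],
    [0, 0, 0, 0, -0.2],
    [0, 0, 0, 0, -0.2],
    [0, 0, 0, 0, -0.2],
    [0, 0, 0, 0, -0.2],
    [0, 0, 0, 0, -0.2],
    [0, 0, 0, 0, -0.2],
    [0, 0, -1, 0, -0.2],
    [0, 0, -1.5, 0, -0.2],
    [0, 0, -2, 0, -0.2],
    [0, 0, -2.5, 0, -0.2],
    [0, 0, -3, 0, -0.2],
    [0, 0, -3, 0, -0.2],
    [0, 0, -3, 0, -0.2],
    [0, 0, -2, 0, -0.2],
    [0, 0, 0, 0, -0.2],
    [0, 0, 0, 0, -0.2]
  ]
}}

```text
clock: 23.35
tcp_pos: [0.4296, 0.3498, 0.212]
orientation: [1.897, 2.502, 0.005]
contact_force: [-0.2, 1.3, -0.7]
width: 0.6
```

```bash
python3 - <<'E'
from h import *
delta(.4293,.3493,.2,15.65)
c=cap('scene','s15.png');W=world(c)
h=cv2.cvtColor(c['img'],cv2.COLOR_RGB2HSV);H,S,V=h[...,0],h[...,1],h[...,2]
m=(H>45)&(H<80)&(S>130)&(V>30)&(W[...,1]>.2)&(W[...,2]<.024)
Q=W[m];print(len(Q),np.percentile(Q[:,2],[10,50,90]),cv2.minAreaRect((Q[:,:2]*1000).astype(np.float32)))
m=((H<6)|(H>174))&(S>150)&(V>40)&(abs(W[...,0]-.6)<.1)&(abs(W[...,1])<.13)&(W[...,2]<.018)
Q=W[m];print('red',len(Q),np.percentile(Q[:,2],[10,50,90]),cv2.minAreaRect((Q[:,:2]*1000).astype(np.float32)))
E
```

```text
t 23.35 tcp [0.4296 0.3498 0.212 ] yawy 15.65 tilt 0.21 F [-0.2  1.3 -0.7] w 0.6
turn 0.0 | shift cm before turn [-0.04 -0.04  1.2 ] after turn [-0.04 -0.04  1.2 ]
782 [0.01498329 0.01772575 0.02003636] ((432.2847900390625, 348.0607604980469), (58.851261138916016, 150.6425323486328), 14.696791648864746)
red 1102 [0.00889501 0.01141688 0.01370694] ((602.1715698242188, -9.843780517578125), (58.17990493774414, 148.19833374023438), 28.0624942779541)
```

View pics/s15.png

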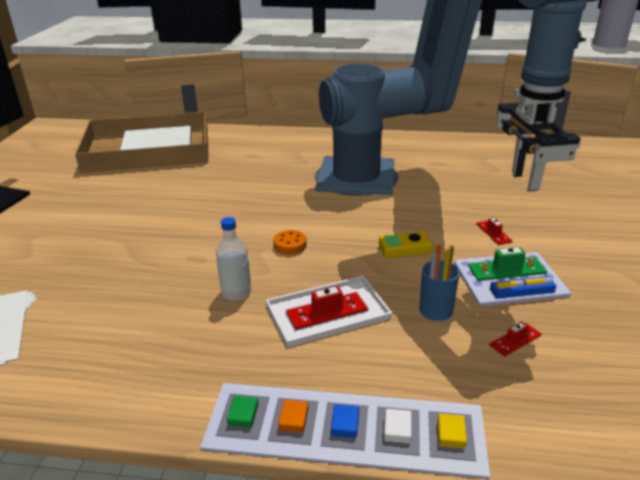

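Green is on both pins at (508,265) with its plate top at 17.7 mm. Red is flat in the tray at (327,305) with its plate top at 11.4 mm. The loose objects are where they were at the start, and the gripper is clear of everything. Handing in.

```bash
python3 -c "
from station import env
print(env.close_job())"
```

```text
the job is handed in; nothing more can be done
None
```

The swap is done and handed in at about 23.4 s of the 72 s allowed. The hand-in gives no verdict, so success is judged only by my own checks below.

- **Red module:** I lifted it off the pins and set it down in the white tray, touching the floor at 5.8 N before letting go. In the last picture it lies flat with its plate top at 11.4 mm (12 expected). It is within about 2 mm of the tray's middle by the top camera.
- **Green module:** I lowered it over both pins until it met the board at 6.6 N, pressed 0.5 mm further, then released it. After release its plate top was at 17.7 mm (18 expected), with both pins standing through the holes.
- **Other objects:** The bottle, cup, meter and speaker look unmoved in the last picture; I did not measure them again. The gripper was clear of everything at hand-in.

**Camera disagreement:** The scene camera read 3–6 mm further along +x than the top camera for both modules. I therefore used it only to compare positions, and relied on the top camera and the arm's own reading, which agreed within about 1 mm.

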